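# Pop and push back the touch-latch lid of the large utensil bin

## Task

Open the larger of the two steel utensil bins: press down on the front edge of its lid, on the robot's side, until the push-to-open catch lets go, take the finger away so the spring lifts the lid ajar, then push the lid right back with the finger until it stays wide open by itself. Only press and push with the fingertips or the outside of the fingers, never pinching the lid, and leave the smaller bin shut and the jug, bottle and jar where they stand.

Things in the scene. Friction and masses are not known exactly. Their poses are not given: they have to be found in the camera images.
- big_bin: the larger steel bin, fixed to the counter: open box 180 (x) by 200 (y) by 100 high, walls 5, shut by a flat steel lid 190 by 208 by 8 thick, its top 115 above the counter. Origin at the centre of the underside; x points from the front (lip, robot side) to the hinge at the back, z up. Shut, the lid floats 7 above the rim, held by a touch catch inside the middle of the front wall
- big_lid (a joint): angle of the larger lid (0.35 kg): 0 shut, where it cannot be pried open; pressed down to about -0.02 (2 to 4 mm and 3 to 6 N at the front; stop at -0.04) the catch lets go for good, and when the finger leaves, a spring lifts it ajar to about 0.5 rad. Its stop is at 1.95, leaning back past upright, where it stays by its own weight; let go before upright (1.57) it falls back to ajar
- big_lip (a point): middle of the larger lid's front edge, on its top face; moves with the lid. 190 from the hinge axis, with a 4 mm round nose in front; the underside is 8 below along the lid's own z. x axis along the lid from lip to hinge, y along the lip, z out of the top face
- big_hinge (a point): middle of the larger lid's hinge axis (along its y), at the lid's underside, 107 above the counter; the axes turn with the lid
- small_bin: the smaller steel bin, fixed: 130 by 130 by 100 high, lid 140 by 138, the same kind of touch catch; to be left shut. Origin at the centre of the underside, x from lip to hinge
- small_lid (a joint): angle of the smaller lid: 0 shut, positive when open
- small_lip (a point): middle of the smaller lid's front edge, on its top face
- jug: loose steel jug with a handle at its +y, 84 across, 100 high; origin at the centre of its underside
- oil: loose amber oil bottle with a green cap, 68 across, 200 high; origin at the centre of its underside
- jar: loose low glass jar with a steel cap, 56 across, 80 high; origin at the centre of its underside
There are look-alikes about, which are no part of the job. What is shaped like the small_bin but green is not meant.

How it is judged (in metres and radians):
On the way, in this order (a step that is already met when the one before it is completed fails the run):
1. the front of the larger lid is pressed down on its catch (value of joint big_lid below -0.005 rad).
2. with no finger on it, the larger lid stands ajar on its spring (value of joint big_lid between 0.35 and 0.9 rad and contact force between each of the arm, the fingers and big_lid below 0.2 N), for 0.2 s.
At the end, for the whole second after the job is handed in: The larger lid leans back at rest, opened past 1.7 rad (stop at 1.95); the smaller lid is shut (under 0.06 rad); jug, bottle and jar are within 20 mm of where they stood (value of joint big_lid above 1.7 rad and velocity of joint big_lid between -0.05 and 0.05 rad/s and value of joint small_lid below 0.06 rad and distance of each of jug, oil, jar from where it was at the start of the episode below 0.02 m); the robot touches nothing.
It fails at once if the smaller bin's lid is opened (value of joint small_lid above 0.06 rad).
It fails at once if the jug, bottle or jar is moved more than 20 mm or lifted (distance of any of jug, oil, jar from where it was at the start of the episode above 0.02 m).
It fails at once if the lid is pinched, its top and underside touched by the fingers at the same time (contact force between the fingers and big_lid_c0 above 1 N and contact force between the fingers and big_lid_c1 above 1 N).
It also fails if it takes over 51 s, if anything falls off the work surface, if the arm or the gripper's body presses on something with over 40 N, if the wrist force passes 120 N, or if a joint passes its speed limit or range.

## Robot

A 6-joint arm with a two-finger parallel gripper is mounted at the origin on the work surface. World frame = base frame: x ahead of the robot, y to its left, z up, the work surface at z = 0. Lengths are in m, angles in degrees, forces in N, time in s.
With the tool pointing down it reaches from about 0.325 to 0.75 m from the base axis. Payload 7.6 kg.
Tool frame: the origin (TCP) lies at the very end of the fingers, on their centre line; the grasp point (between the pads) lies 19 mm behind it; z points along the fingers, y is the direction in which the jaws open and shut (so a half turn about z gives the same grasp; the last joint's range is limited). The gripper opens to 85 mm and grips with 20 to 120 N. Pads are 22 mm wide; open, the fingers measure 114 mm over their backs; the gripper's body (76 mm by 85 mm) begins 54 mm behind the grasp point. The pads swing forward as they close: fully open they stand 13 mm farther back than shut.
Start: joints at [-75.82, 2.991, 80.254, -0, 96.75, -4.028], TCP at [0.164, -0.499, 0.231] pointing down, gripper open.
Joint ranges: [-166.34, 166.34], [-52.06, 124.39], [6.96, 135.62], [-60.46, 240.46], [14.63, 156.25], [-167.68, 167.68]. Speed limits (degrees/s): [147.25, 147.25, 172.46, 180, 180, 180].

## Interface

Orientations are given as a 3x3 rotation matrix whose columns are the frame's x, y, z axes.
In Python, from plant import * gives the robot as it stands. The module is installed in compiled form; this text tells all that it offers.
- The arm moves only by the tool drive_tool, never from a script. Its argument "moves" is a list of rows, each a list of 2 entries, a list of its own where there are three numbers: the shift along the tool's x, y, z in cm, then the turn, a rotation vector about the tool's x, y, z in degrees. In form: [[[tx, ty, tz], [rx, ry, rz]], ...]. A call has 1 to 8 rows; each row shifts and turns the commanded pose from where the row before left it, along the tool's axes as they then stand; what a row does not reach is not made up. A row lasts 1/12 s, in which the tool goes at most 41.7 mm and 7.16 degrees, less where a joint would pass 70% of its speed; a pose out of reach is approached as far as the arm can. A call with a gripper value outside its range is refused whole. "jaw" is the closure, from -1 (fully open) to 1 (shut), set as the call begins (left out, the last holds). The fingers move at their own pace and stop on an object; "squeeze" is the grip in N (left out, the last holds). Time passes only in rows, so rows that do not move let the fingers close. It gives the time, the measured TCP pose, the force and the opening at its end, in the units of the state.
- observe(): the state, without advancing time (a new reading comes with each control period).
- snapshot(name): name is "side" or "top"; returns a dict with "frame" (480x640x3 uint8, red, green, blue), "z_map" (480x640 float32, m along the optical axis (not along the pixel's ray), 0 where there is no reading), "fx", "fy", "cx", "cy" (pixels), "k1" (the pictures are not rectified: a ray, as slopes to the right and down, at radius r is drawn at 1 + k1 r^2 times it, then the intrinsics apply), "pose" (4x4, takes a point from camera to world coordinates). Camera axes: x right, y up, looking along -z (the intrinsics and any distortion apply to the point x, -y, -z); pixel columns grow to the right and rows downward; lengths in m; the calibration is good to about 2 mm. A picture is of the moment at which its call begins.
- sign_off(): hands the job in, once; it reports no verdict.
The state is a dict: "time": time; "qpos": joint angles; "qvel": joint speeds; "effort": joint torques, N m; "ee_pos": TCP position; "tool_rot": TCP orientation; "force": force on the tool from outside, world axes, zero at the start; "wrist_torque": the same for the moment, N m; "gripper_width": opening from 0.0 (shut) to 1.0 (fully open).
Only numpy, scipy, OpenCV 4.12 (cv2) and the standard library are available. Lean on these libraries where they do the work, as an engineer would, in place of code of your own. Each camera call takes 0.05 s, during which the arm holds its last target. There are 200 camera calls.

## Working session

There is one attempt and no reset: what is moved stays moved. The work goes in short steps, Python scripts to look and compute and a tool call to move; the robot and the scene stay as the last step left them, time stands still between calls to the robot, and variables do not carry over. Pictures are saved under pics/ and viewed, about 8 in all and at most 12, crops included, and the job is handed in when it is done.

Besides the shell and the picture viewer there is one more tool, called after ">>>" as name(argument=value, ...) on one line, values as JSON. drive_tool: Moves the arm, as the interface text tells. Its arguments: {"type":"object","properties":{"moves":{"type":"array"},"jaw":{"type":"number"},"squeeze":{"type":"number"}},"required":["moves"]}

```bash
mkdir -p pics
cat > h.py <<'E'
from plant import *
import numpy as np, cv2
def shot(n,f):
    s=snapshot(n); cv2.imwrite(f'pics/{f}.png',s['frame'][:,:,::-1]); np.savez(f'pics/{f}.npz',**s); return s
def rays(s,uv):
    uv=np.atleast_2d(np.float32(uv)); K=np.array([[s['fx'],0,s['cx']],[0,s['fy'],s['cy']],[0,0,1]],float)
    p=cv2.undistortPoints(uv.reshape(-1,1,2).astype(np.float64),K,np.array([float(s['k1']),0,0,0,0])).reshape(-1,2)
    d=np.c_[p[:,0],-p[:,1],-np.ones(len(p))]
    return s['pose'][:3,3], d@s['pose'][:3,:3].T
def onplane(s,uv,z):
    o,d=rays(s,uv); return o+d*((z-o[2])/d[:,2])[:,None]
def cloud(s):
    v,u=np.mgrid[:480,:640]; o,d=rays(s,np.c_[u.ravel(),v.ravel()])
    P=o+d*s['z_map'].reshape(-1,1); P[s['z_map'].ravel()==0]=np.nan
    return P.reshape(480,640,3)
E
python3 - <<'E'
from h import *
a=shot('top','t0'); b=shot('side','s0')
for s in(a,b): print(s['pose'].round(3),s['fx'],s['k1'])
cv2.imwrite('pics/both.png',cv2.resize(np.vstack([a['frame'],b['frame']])[:,:,::-1],None,fx=.625,fy=.625))
print(observe())
E
```

```text
[[ 0.016  0.993 -0.118  0.453]
 [-0.999  0.012 -0.033 -0.03 ]
 [-0.031  0.118  0.993  0.949]
 [ 0.     0.     0.     1.   ]] 463.5468200310441 -0.06729534576795669
[[ 0.993  0.06  -0.102  0.465]
 [-0.118  0.537 -0.836 -0.724]
 [ 0.004  0.842  0.54   0.54 ]
 [ 0.     0.     0.     1.   ]] 446.57862104023025 -0.11467400815715635
{'time': 0.1, 'qpos': array([-7.58187223e+01,  3.02343632e+00,  8.03066483e+01,  4.11539037e-03,
        9.67494713e+01, -4.02759123e+00]), 'qvel': array([-0.07501232, -0.15728851, -0.09593629,  0.05946391, -0.10980527,
       -0.03293047]), 'effort': array([ 2.07995770e-03, -3.82580996e+01, -3.60986030e+01, -6.19127695e-05,
        4.75435387e-03,  1.46775290e-05]), 'ee_pos': array([ 0.16403172, -0.49843929,  0.23056311]), 'tool_rot': array([[ 9.49921094e-01,  3.12489747e-01, -2.71016989e-04],
       [ 3.12489819e-01, -9.49920130e-01,  1.36367354e-03],
       [ 1.68689508e-04, -1.38007231e-03, -9.99999033e-01]]), 'force': array([0.097926  , 0.41498451, 0.91728327]), 'wrist_torque': array([ 0.02287027, -0.00361235, -0.02267943]), 'gripper_width': 1.000753340053144}
```

View pics/t0.png

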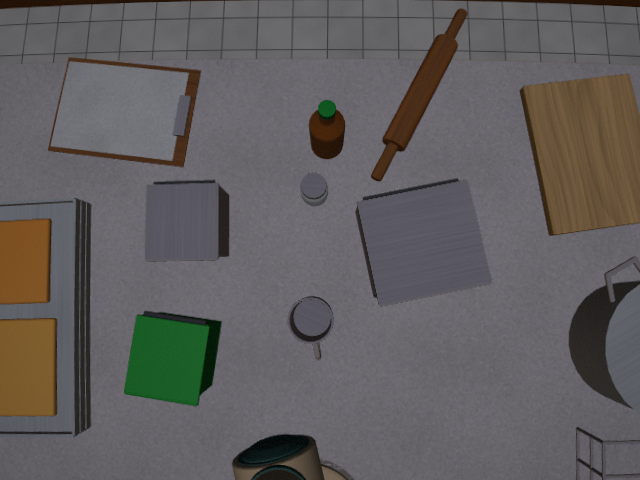

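View pics/s0.png

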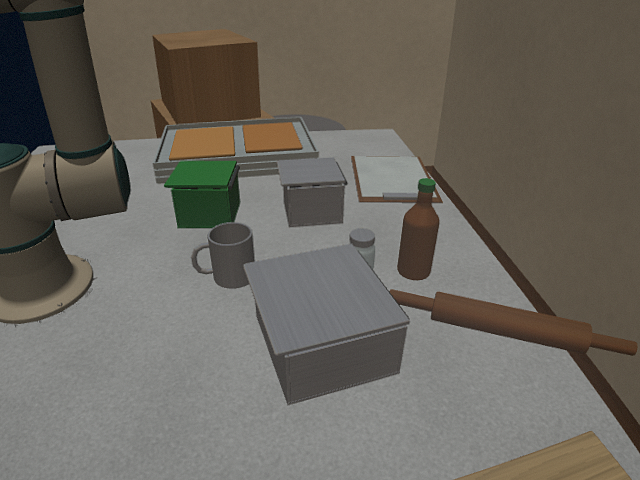

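Top view: there are three candidate boxes. The steel box at about (424,242) is the largest, so it fits big_bin. The steel box at (183,221) is small_bin, and the green one at (172,358) is the look-alike. The jug is at (312,318), the jar at (314,188) and the bottle at (327,132). The side view shows the big bin at about (325,310). Next I'll measure it and confirm with a crop.

Run:
```python
from h import *
R={}
for n in('t0','s0'):
    s=dict(np.load(f'pics/{n}.npz')); s={k:(v if v.ndim else float(v)) for k,v in s.items()}
    P=cloud(s)
    m=((P[...,2]>.105)&(P[...,2]<.125)).astype(np.uint8)
    nl,L,st,c=cv2.connectedComponentsWithStats(m)
    for i in range(1,nl):
        if st[i,4]<300: continue
        cs,_=cv2.findContours((L==i).astype(np.uint8),0,2); C=max(cs,key=cv2.contourArea)
        ap=cv2.approxPolyDP(C,.04*cv2.arcLength(C,True),True)[:,0]
        z=np.median(P[L==i][:,2])
        q=onplane(s,C[:,0],.115); r=cv2.minAreaRect(np.float32(q[:,:2]))
        print(n,i,st[i,4],c[i].round(),'z',z.round(4),'corners',ap.tolist(),'rect',np.round(r[0],4),np.round(r[1],4),round(r[2],2))
    if n=='t0': cv2.imwrite('pics/crop.png',cv2.resize(s['frame'][160:340,270:520,::-1],None,fx=3,fy=3))
    for nm,lo,hi,bx in(('jug',.03,.13,(.35,.5,-.1,.12)),('jar',.06,.09,(.55,.7,-.1,.1)),('oil',.05,.25,(.68,.85,-.1,.1))):
        k=(P[...,2]>lo)&(P[...,2]<hi)&(P[...,0]>bx[0])&(P[...,0]<bx[1])&(P[...,1]>bx[2])&(P[...,1]<bx[3])
        if k.any(): print(nm,P[k].min(0).round(3),P[k].max(0).round(3))
```

```text
t0 9 12513 [423. 242.] z 0.1147 corners [[466, 180], [357, 202], [380, 306], [491, 282]] rect [ 0.5403 -0.202 ] [0.2003 0.2086] 12.17
t0 10 5755 [182. 221.] z 0.1151 corners [[217, 182], [147, 185], [145, 260], [217, 259]] rect [0.5725 0.2408] [0.1501 0.137 ] 2.35
t0 11 1063 [612. 316.] z 0.1178 corners [[635, 257], [605, 273], [596, 336], [630, 407], [601, 340]] rect [ 0.3839 -0.5499] [0.0737 0.2679] 83.29
t0 12 6308 [167. 358.] z 0.1148 corners [[136, 315], [124, 393], [196, 406], [210, 327]] rect [0.3231 0.2565] [0.1397 0.1531] 83.1
jug [ 0.351 -0.041  0.03 ] [0.436 0.043 0.103]
jar [ 0.552 -0.097  0.061] [0.671 0.023 0.085]
oil [ 0.72  -0.059  0.05 ] [0.78  0.009 0.203]
s0 1 1683 [475.  78.] z 0.1152 corners [[258, 47], [451, 49], [639, 145], [450, 46]] rect [1.0512 1.1984] [1.1749 1.7   ] 0.24
s0 3 474 [208.  77.] z 0.1151 corners [[156, 61], [173, 85], [258, 72], [172, 81]] rect [0.2003 1.488 ] [0.3908 0.6055] 19.2
s0 5 1636 [310. 172.] z 0.1148 corners [[346, 182], [333, 158], [277, 161], [282, 186]] rect [0.5683 0.2314] [0.1444 0.1519] 2.0
s0 6 1715 [203. 174.] z 0.1155 corners [[164, 186], [230, 186], [239, 166], [181, 161]] rect [0.3218 0.2479] [0.1464 0.1557] 82.77
s0 7 342 [420. 229.] z 0.1153 corners [[403, 219], [405, 230], [420, 236], [438, 227]] rect [ 0.7424 -0.0451] [0.0587 0.0675] 63.47
s0 8 619 [ 30. 250.] z 0.1147 corners [[55, 228], [37, 245], [0, 254], [0, 263], [44, 251]] rect [ 0.0378 -0.0344] [0.1221 0.063 ] 48.72
s0 9 12055 [321. 299.] z 0.1157 corners [[409, 320], [351, 243], [243, 266], [276, 355]] rect [ 0.5366 -0.207 ] [0.1953 0.2151] 12.11
jug [ 0.35  -0.046  0.03 ] [0.435 0.04  0.103]
jar [ 0.62  -0.028  0.06 ] [0.669 0.022 0.083]
oil [ 0.718 -0.063  0.05 ] [ 0.782 -0.011  0.201]
```

View pics/crop.png

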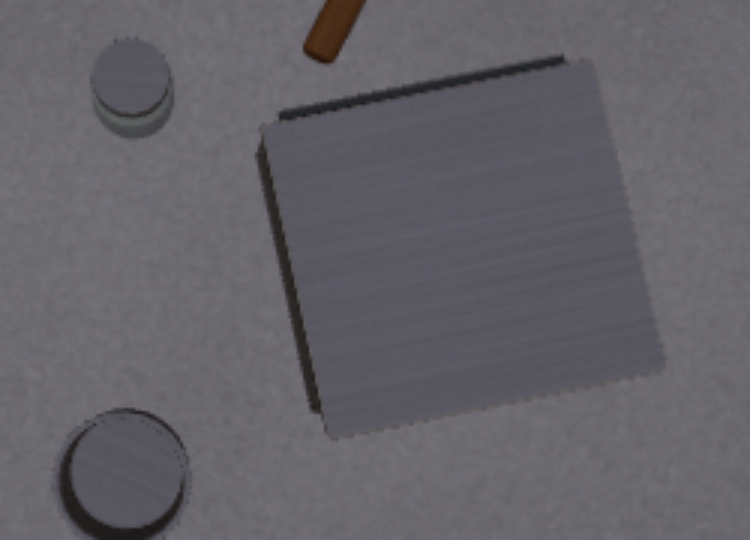

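The crop confirms it: the large steel box has its hinge bar along the far edge (top of the picture) and its lip along the robot's edge. The lid is centred at about (0.539,-0.204) with its x axis at yaw 12.2°. That puts the lip at about (0.444,-0.224) and the hinge at about (0.630,-0.184). I'll shut the jaws and move above the front edge.

>>> drive_tool(moves=[[[0, 0, 0], [0, 0, 6]], [[2.9, -1.7, 0], [0, 0, 0]], [[2.9, -1.7, 0], [0, 0, 0]], [[2.9, -1.7, 0], [0, 0, 0]], [[2.9, -1.7, 0], [0, 0, 0]], [[2.9, -1.7, 0], [0, 0, 0]], [[2.9, -1.7, 0], [0, 0, 0]], [[2.9, -1.7, 0], [0, 0, 0]]], jaw=1)

```text
time: 0.77
ee_pos: [0.3381, -0.3381, 0.231]
tool_rot: [[0.977, 0.211, -0.0], [0.211, -0.977, 0.0], [-0.0, -0.0, -1.0]]
force: [-0.3, 0.2, -0.3]
gripper_width: 0.001
```

>>> drive_tool(moves=[[[2.9, -1.7, 0.7], [0, 0, 0]], [[2.9, -1.7, 0.7], [0, 0, 0]], [[2.9, -1.7, 0.7], [0, 0, 0]], [[2.9, -1.7, 0.7], [0, 0, 0]], [[2.4, -1.8, 0.5], [0, 0, 0]], [[0, 0, 0], [0, 0, 0]]])

```text
time: 1.27
ee_pos: [0.4579, -0.2218, 0.1964]
tool_rot: [[0.976, 0.216, -0.002], [0.216, -0.976, 0.003], [-0.001, -0.003, -1.0]]
force: [-0.6, 0.1, -0.1]
gripper_width: -0.001
```

Run:
```python
from h import *
s=shot('side','s1'); o=observe(); print({k:np.round(o[k],3) for k in('qpos','ee_pos','tool_rot','force','gripper_width','time')})
```

```text
{'qpos': array([-3.0259e+01,  1.1600e+00,  8.6043e+01,  1.2000e-02,  9.2941e+01,
        4.7305e+01]), 'ee_pos': array([ 0.457, -0.224,  0.197]), 'tool_rot': array([[ 0.977,  0.215, -0.002],
       [ 0.215, -0.977,  0.001],
       [-0.002, -0.002, -1.   ]]), 'force': array([ 0.178, -0.584,  0.269]), 'gripper_width': np.float64(0.001), 'time': np.float64(1.317)}
```

>>> drive_tool(moves=[[[0, 0, 2.5], [0, 0, 0]], [[0, 0, 2.5], [0, 0, 0]], [[0, 0, 2.0], [0, 0, 0]], [[0, 0, 0.6], [0, 0, 0]], [[0, 0, 0.2], [0, 0, 0]], [[0, 0, 0.2], [0, 0, 0]], [[0, 0, 0], [0, 0, 0]]])

```text
time: 1.9
ee_pos: [0.4563, -0.2265, 0.1195]
tool_rot: [[0.977, 0.211, 0.002], [0.211, -0.977, -0.001], [0.001, 0.001, -1.0]]
force: [-0.1, 0.4, -0.6]
gripper_width: 0.002
```

>>> drive_tool(moves=[[[0, 0, 0.2], [0, 0, 0]], [[0, 0, 0.2], [0, 0, 0]], [[0, 0, 0], [0, 0, 0]]])

```text
time: 2.15
ee_pos: [0.4563, -0.2261, 0.1148]
tool_rot: [[0.977, 0.211, 0.001], [0.211, -0.977, -0.001], [0.001, 0.001, -1.0]]
force: [0.4, -1.7, 1.2]
gripper_width: 0.003
```

>>> drive_tool(moves=[[[0, 0, 0.15], [0, 0, 0]], [[0, 0, 0.15], [0, 0, 0]], [[0, 0, 0], [0, 0, 0]], [[0, 0, 0], [0, 0, 0]]])

```text
time: 2.48
ee_pos: [0.4562, -0.2261, 0.1115]
tool_rot: [[0.977, 0.211, 0.001], [0.211, -0.977, -0.001], [0.001, 0.001, -1.0]]
force: [0.7, -1.6, 2.1]
gripper_width: 0.002
```

>>> drive_tool(moves=[[[0, 0, 0.1], [0, 0, 0]], [[0, 0, 0.1], [0, 0, 0]], [[0, 0, 0], [0, 0, 0]], [[0, 0, 0], [0, 0, 0]]])

```text
time: 2.82
ee_pos: [0.4561, -0.2259, 0.1093]
tool_rot: [[0.977, 0.211, 0.0], [0.211, -0.977, -0.0], [0.0, 0.0, -1.0]]
force: [1.6, -1.6, 3.4]
gripper_width: 0.001
```

>>> drive_tool(moves=[[[0, 0, 0.1], [0, 0, 0]], [[0, 0, 0], [0, 0, 0]], [[0, 0, -1.5], [0, 0, 0]], [[-1.5, 0, -3], [0, 0, 0]], [[-2, 0, -3], [0, 0, 0]], [[-2, 0, -3], [0, 0, 0]], [[-1, 0, -1], [0, 0, 0]], [[0, 0, 0], [0, 0, 0]]])

```text
time: 3.48
ee_pos: [0.3921, -0.2403, 0.2259]
tool_rot: [[0.978, 0.21, 0.004], [0.21, -0.978, -0.003], [0.003, 0.003, -1.0]]
force: [-0.2, 0.2, -0.1]
gripper_width: -0.0
```

>>> drive_tool(moves=[[[0, 0, 0], [0, 0, 0]], [[0, 0, 0], [0, 0, 0]], [[0, 0, 0], [0, 0, 0]], [[0, 0, 0], [0, 0, 0]], [[0, 0, 0], [0, 0, 0]]])

```text
time: 3.9
ee_pos: [0.3925, -0.2392, 0.2221]
tool_rot: [[0.977, 0.212, -0.002], [0.212, -0.977, 0.001], [-0.001, -0.002, -1.0]]
force: [-0.3, -0.4, 1.0]
gripper_width: -0.001
```

Run:
```python
from h import *
s=shot('side','s2'); o=observe(); print({k:np.round(o[k],3) for k in('qpos','ee_pos','force','time')})
```

```text
{'qpos': array([-3.5968e+01, -7.4830e+00,  9.1454e+01,  1.0000e-03,  9.6121e+01,
        4.1790e+01]), 'ee_pos': array([ 0.393, -0.239,  0.222]), 'force': array([ 1.053, -0.647,  0.771]), 'time': np.float64(3.95)}
```

View pics/s2.png

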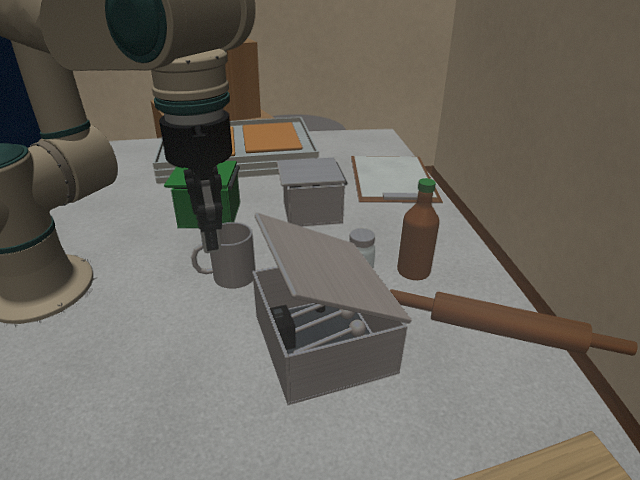

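The side view shows the lid standing ajar with its lip corner at about (258,214), and the finger is clear of it. Next I measure the lid angle while tilting the tool 35° forward.

>>> drive_tool(moves=[[[0, 0, 0], [0, 7, 0]], [[0, 0, 0], [0, 7, 0]], [[0, 0, 0], [0, 7, 0]], [[0, 0, 0], [0, 7, 0]], [[0, 0, 0], [0, 7, 0]], [[0, 0, 0], [0, 0, 0]]])

```text
time: 4.45
ee_pos: [0.3905, -0.2396, 0.2206]
tool_rot: [[0.8, 0.208, 0.562], [0.168, -0.978, 0.123], [0.576, -0.004, -0.818]]
force: [0.0, -0.6, -0.8]
gripper_width: 0.0
```

```bash
cat >> h.py <<'E'
ax=np.array([.9776,.2105]); H=np.array([.630,-.184])
def sz(p): p=np.asarray(p); d=p[...,:2]-H; return d@ax, d@np.array([-ax[1],ax[0]])  # along from hinge, lateral
def lid(s):
    P=cloud(s).reshape(-1,3); P=P[~np.isnan(P[:,0])]; a,l=sz(P)
    k=(abs(l)<.11)&(a>-.25)&(a<.15)&(P[:,2]>.09)&(P[:,2]<.34); return a[k],l[k],P[k,2]
E
python3 - <<'E'
from h import *
s=snapshot('side'); a,l,z=lid(s); k=(z>.125)&(a<-.02)&(a>-.15)&(abs(l)<.08)&(z<.2)
f=np.polyfit(a[k],z[k],1); r=z-np.polyval(f,a); k&=abs(r)<.006; f=np.polyfit(a[k],z[k],1)
print('angle',-np.arctan(f[0]),'z at hinge',f[1],k.sum()); q=abs(z-np.polyval(f,a))<.006; print('front',np.percentile(a[q&(z>.12)],1),z[q].max())
o=observe(); print({k:np.round(o[k],3) for k in('qpos','ee_pos','tool_rot','time')}, sz(o['ee_pos']))
E
```

```text
angle 0.5021183663430064 z at hinge 0.11676945493231289 4242
front -0.16764390368622364 0.20781748793344795
{'qpos': array([-55.324, -23.915, 110.586,  32.407,  80.183,  20.826]), 'ee_pos': array([ 0.391, -0.24 ,  0.222]), 'tool_rot': array([[ 0.803,  0.208,  0.559],
       [ 0.169, -0.978,  0.121],
       [ 0.572, -0.002, -0.821]]), 'time': np.float64(4.5)} (np.float64(-0.24554605444109695), np.float64(-0.004393372345005806))
```

>>> drive_tool(moves=[[[0, 0, 0], [0, 7, 0]], [[0, 0, 0], [0, 7, 0]], [[-1, 0, 2.5], [0, 0, 0]], [[-1, 0, 2.5], [0, 0, 0]], [[0, 0, 2.5], [0, 0, 0]], [[0, 0, 0], [0, 0, 0]]])

```text
time: 5.0
ee_pos: [0.436, -0.2282, 0.1555]
tool_rot: [[0.646, 0.215, 0.733], [0.138, -0.977, 0.165], [0.751, -0.005, -0.66]]
force: [-0.7, 0.9, -1.0]
gripper_width: -0.0
```

Run:
```python
from h import *
s=shot('side','s3'); o=observe(); print({k:np.round(o[k],3) for k in('qpos','ee_pos','tool_rot','force','time')}, sz(o['ee_pos']))
```

```text
{'qpos': array([-55.974, -18.169, 119.224,  49.679,  66.703,   5.994]), 'ee_pos': array([ 0.436, -0.229,  0.157]), 'tool_rot': array([[ 0.644,  0.216,  0.734],
       [ 0.14 , -0.976,  0.165],
       [ 0.752, -0.004, -0.659]]), 'force': array([ 0.438, -0.466,  0.723]), 'time': np.float64(5.05)} (np.float64(-0.19928643772844257), np.float64(-0.0028139386135937524))
```

View pics/s3.png

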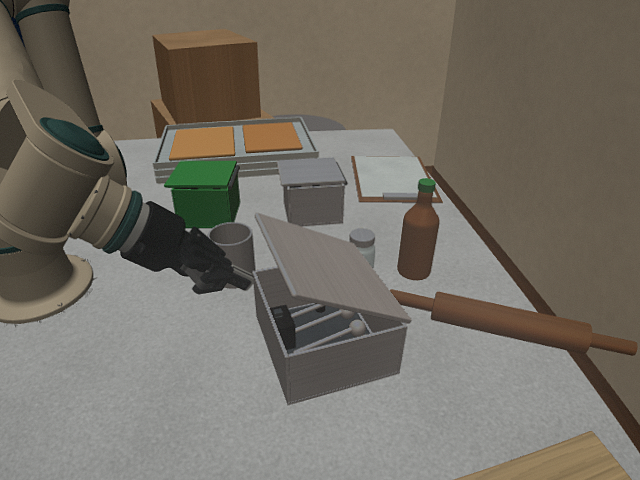

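The side view shows the fingertip at about (250,283), just in front of the mouth and below the lip, clear of the jug. I'll tilt another 14° and slide it under the lid.

>>> drive_tool(moves=[[[0, 0, 0], [0, 7, 0]], [[0, 0, 0], [0, 7, 0]], [[0.6, 0, 2.0], [0, 0, 0]], [[0.6, 0, 2.0], [0, 0, 0]], [[0.6, 0, 2.0], [0, 0, 0]], [[0, 0, 0], [0, 0, 0]]])

```text
time: 5.55
ee_pos: [0.4975, -0.2166, 0.149]
tool_rot: [[0.443, 0.216, 0.87], [0.099, -0.976, 0.192], [0.891, 0.001, -0.454]]
force: [0.1, -0.5, -0.5]
gripper_width: -0.003
```

Run:
```python
from h import *
o=observe(); print({k:np.round(o[k],3) for k in('qpos','ee_pos','tool_rot','force','time')}, sz(o['ee_pos']))
R=o['tool_rot']; z=np.array([0,0,1]); A=np.r_[ax,0]
T=np.array([sz(o['ee_pos'])[0],o['ee_pos'][2]-.107]); print(T, np.hypot(*T), np.arctan2(T[1],-T[0]))
r=.14; prev=T
for p in np.arange(.30,1.86,.1):
    q=r*np.array([-np.cos(p),np.sin(p)]); d=q-prev; prev=q; w=d[0]*A+d[1]*z
    print(round(p,2),(R.T@w*100).round(2))
```

```text
{'qpos': array([-52.538,  -9.016, 120.226,  70.427,  58.938,  -9.699]), 'ee_pos': array([ 0.497, -0.217,  0.149]), 'tool_rot': array([[ 0.443,  0.216,  0.87 ],
       [ 0.099, -0.976,  0.192],
       [ 0.891,  0.001, -0.454]]), 'force': array([ 0.064, -0.52 , -0.523]), 'time': np.float64(5.55)} (np.float64(-0.13642795461996693), np.float64(-0.003944877362276148))
[-0.13642795  0.04201809] 0.14275190681381572 0.29876848985774074
0.3 [0.06 0.   0.27]
0.4 [ 1.39  0.   -0.17]
0.5 [ 1.4   0.   -0.03]
0.6 [1.4  0.01 0.11]
0.7 [1.38 0.01 0.25]
0.8 [1.35 0.01 0.38]
0.9 [1.3  0.01 0.52]
1.0 [1.24 0.01 0.64]
1.1 [1.17 0.01 0.77]
1.2 [1.09 0.01 0.88]
1.3 [1.   0.01 0.98]
1.4 [0.89 0.01 1.08]
1.5 [0.78 0.01 1.16]
1.6 [0.66 0.01 1.23]
1.7 [0.53 0.01 1.29]
1.8 [0.4  0.01 1.34]
```

>>> drive_tool(moves=[[[0.7, 0, 0.0], [0, 0, 0]], [[0.7, 0, -0.1], [0, 0, 0]], [[0.7, 0, 0], [0, 0, 0]], [[0.7, 0, 0], [0, 0, 0]], [[0.7, 0, 0.05], [0, 0, 0]], [[0.7, 0, 0.05], [0, 0, 0]], [[0.7, 0, 0.1], [0, 0, 0]], [[0.7, 0, 0.15], [0, 0, 0]]])

```text
time: 6.22
ee_pos: [0.5225, -0.2116, 0.1974]
tool_rot: [[0.444, 0.211, 0.871], [0.096, -0.977, 0.188], [0.891, 0.0, -0.454]]
force: [-0.4, -0.2, -3.0]
gripper_width: 0.001
```

>>> drive_tool(moves=[[[0.7, 0, 0.2], [0, 0, 0]], [[0.65, 0, 0.2], [0, 0, 0]], [[0.65, 0, 0.25], [0, 0, 0]], [[0.65, 0, 0.25], [0, 0, 0]], [[0.6, 0, 0.3], [0, 0, 0]], [[0.6, 0, 0.35], [0, 0, 0]], [[0.6, 0, 0.4], [0, 0, 0]], [[0.6, 0, 0.4], [0, 0, 0]]])

```text
time: 6.88
ee_pos: [0.5657, -0.202, 0.2313]
tool_rot: [[0.444, 0.212, 0.871], [0.096, -0.977, 0.189], [0.891, -0.0, -0.454]]
force: [-1.6, 0.5, -0.8]
gripper_width: -0.0
```

Run:
```python
from h import *
s=shot('side','s4'); o=observe(); print({k:np.round(o[k],3) for k in('qpos','ee_pos','force','time')}, sz(o['ee_pos']))
```

```text
{'qpos': array([-43.484,  -9.682, 110.188,  64.346,  54.791,   6.157]), 'ee_pos': array([ 0.566, -0.202,  0.232]), 'force': array([-0.04 ,  0.133,  0.19 ]), 'time': np.float64(6.933)} (np.float64(-0.06586984883648536), np.float64(-0.004098998330234893))
```

View pics/s4.png

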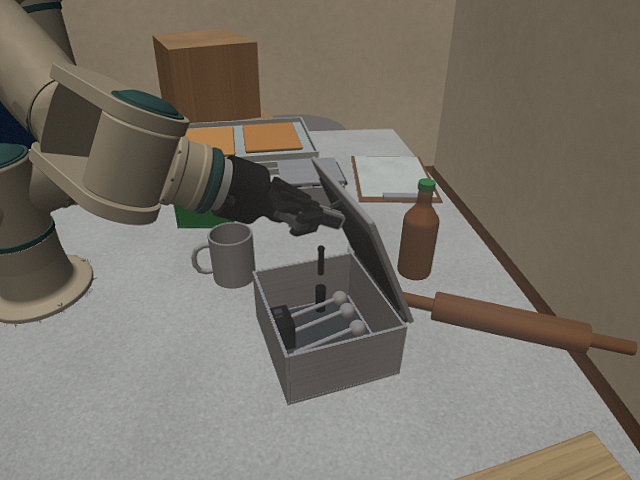

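The lid is at roughly 1.15 rad with its top edge at (315,160), and the tip is bearing on its underside at about (340,220). I'll carry on along the arc.

>>> drive_tool(moves=[[[0.55, 0, 0.45], [0, 0, 0]], [[0.5, 0, 0.45], [0, 0, 0]], [[0.5, 0, 0.5], [0, 0, 0]], [[0.45, 0, 0.5], [0, 0, 0]], [[0.45, 0, 0.5], [0, 0, 0]], [[0.4, 0, 0.55], [0, 0, 0]], [[0.4, 0, 0.6], [0, 0, 0]], [[0.35, 0, 0.6], [0, 0, 0]]])

```text
time: 7.6
ee_pos: [0.618, -0.1908, 0.2444]
tool_rot: [[0.443, 0.211, 0.871], [0.096, -0.977, 0.188], [0.891, 0.0, -0.454]]
force: [0.2, -0.4, -0.1]
gripper_width: 0.002
```

>>> drive_tool(moves=[[[0.35, 0, 0.6], [0, 0, 0]], [[0.3, 0, 0.6], [0, 0, 0]], [[0.3, 0, 0.65], [0, 0, 0]], [[0.25, 0, 0.65], [0, 0, 0]], [[0.25, 0, 0.65], [0, 0, 0]], [[0.2, 0, 0.7], [0, 0, 0]], [[0.2, 0, 0.7], [0, 0, 0]], [[0, 0, 0], [0, 0, 0]]])

```text
time: 8.27
ee_pos: [0.6658, -0.1801, 0.2393]
tool_rot: [[0.444, 0.212, 0.87], [0.096, -0.977, 0.189], [0.891, -0.0, -0.454]]
force: [0.5, 0.6, -0.2]
gripper_width: -0.001
```

Run:
```python
from h import *
s=shot('side','s5'); o=observe(); print({k:np.round(o[k],3) for k in('qpos','ee_pos','force','time')}, sz(o['ee_pos']))
```

```text
{'qpos': array([-33.354,   1.736,  98.446,  62.091,  46.086,  12.488]), 'ee_pos': array([ 0.665, -0.18 ,  0.239]), 'force': array([-0.393,  0.237,  1.275]), 'time': np.float64(8.317)} (np.float64(0.03542560340268171), np.float64(-0.0037405093825821478))
```

View pics/s5.png

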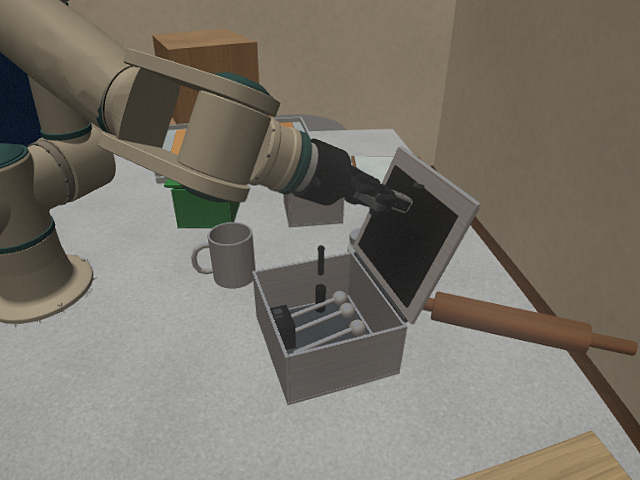

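The lid is leaning back past upright, with its top edge from (400,150) to (478,205). I'll back the finger straight out along its own axis.

>>> drive_tool(moves=[[[0, 0, -1.5], [0, 0, 0]], [[0, 0, -2.5], [0, 0, 0]], [[0, 0, -3], [0, 0, 0]], [[0, 0, -3], [0, 0, 0]], [[0, 0, -2], [0, 0, 0]], [[0, 0, 0], [0, 0, 0]], [[0, 0, 0], [0, 0, 0]], [[0, 0, 0], [0, 0, 0]]])

```text
time: 8.98
ee_pos: [0.5606, -0.2032, 0.294]
tool_rot: [[0.444, 0.211, 0.871], [0.096, -0.977, 0.188], [0.891, -0.0, -0.454]]
force: [-0.1, 0.1, -0.3]
gripper_width: -0.001
```

Run:
```python
from h import *
def ang():
    s=shot('side','s6'); a,l,z=lid(s); k=(z>.15)&(a>-.005)&(a<.12)&(abs(l)<.08)
    f=np.polyfit(z[k],a[k],1); return np.pi/2+np.arctan(f[0]), k.sum(), s
A=ang(); print(A[:2])
def ld(n): return {k:(v if v.ndim else float(v)) for k,v in dict(np.load(f'pics/{n}.npz')).items()}
P0=cloud(ld('s0'));P1=cloud(A[2])
for nm,lo,hi,bx in(('jug',.03,.104,(.345,.44,-.06,.06)),('jar',.05,.09,(.61,.69,-.04,.03)),('oil',.05,.21,(.7,.8,-.07,.01)),('small',.108,.125,(.49,.66,.15,.32))):
    for P in(P0,P1):
        k=(P[...,2]>lo)&(P[...,2]<hi)&(P[...,0]>bx[0])&(P[...,0]<bx[1])&(P[...,1]>bx[2])&(P[...,1]<bx[3]); print(nm,k.sum(),np.median(P[k],0).round(3))
o=observe(); print(o['ee_pos'],o['force'],o['time'])
```

```text
(np.float64(1.979374920651039), np.int64(7195))
jug 2133 [ 0.391 -0.028  0.077]
jug 2220 [ 0.392 -0.028  0.076]
jar 548 [ 0.645 -0.016  0.079]
jar 148 [ 0.625 -0.005  0.079]
oil 2170 [ 0.744 -0.046  0.12 ]
oil 0 [nan nan nan]
small 1598 [0.566 0.225 0.115]
small 201 [0.616 0.273 0.115]
[ 0.56078534 -0.20290582  0.29362373] [ 0.6413443   0.83149254 -0.41494424] 9.0333
  return _methods._mean(a, axis=axis, dtype=dtype,
  ret = um.true_divide(
```

View pics/s6.png

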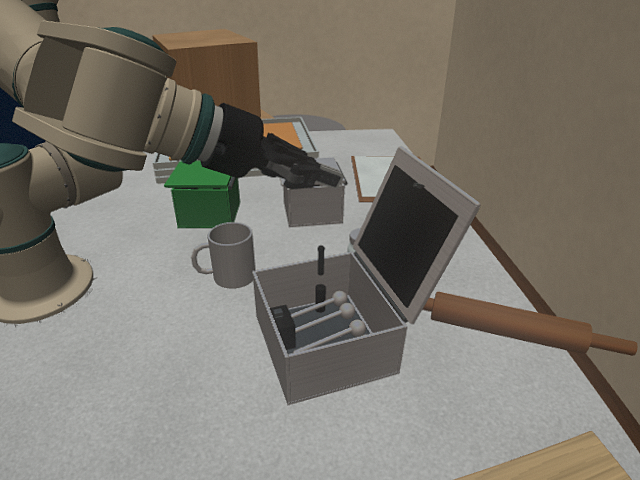

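The lid stays back by itself, with its top edge still at (400,150) to (478,205), and the finger at about (335,175) is clear of it. The lid hides the bottle and jar in this view, so I'll check those from the top camera before handing in.

Run:
```python
from h import *
P0=cloud({k:(v if v.ndim else float(v)) for k,v in dict(np.load('pics/t0.npz')).items()});P1=cloud(shot('top','t1'))
ok=True
for nm,lo,hi,bx in(('jar',.07,.09,(.61,.69,-.04,.03)),('oil',.19,.21,(.7,.8,-.07,.01)),('small',.108,.125,(.49,.66,.15,.32))):
    m=[]
    for P in(P0,P1):
        k=(P[...,2]>lo)&(P[...,2]<hi)&(P[...,0]>bx[0])&(P[...,0]<bx[1])&(P[...,1]>bx[2])&(P[...,1]<bx[3]); m.append(np.median(P[k],0)); print(nm,k.sum(),m[-1].round(3))
    ok&=np.linalg.norm(m[0]-m[1])<.008
print(ok)
if ok: print(sign_off())
```

```text
jar 527 [ 0.647 -0.     0.08 ]
jar 529 [ 0.647 -0.     0.08 ]
oil 282 [ 0.752 -0.024  0.2  ]
oil 277 [ 0.752 -0.026  0.199]
small 5638 [0.569 0.239 0.115]
small 5649 [0.569 0.239 0.115]
True
the job is handed in; nothing more can be done
None
```

The larger bin is open and the job is handed in, at about 9 s of robot time; `sign_off()` gave no verdict.

**What I did:** With the jaws shut, I pressed the front edge of the lid down until the catch let go, then backed the finger away. The lid rose to 0.50 rad on its spring with nothing touching it. I then slid the tilted fingertip under the lid and pushed only on its underside, along an arc about the hinge, until it fell back past upright. Last, I pulled the finger out clear of everything.

**Last checks:**
- **Larger lid:** it measured about 1.98 rad after the finger left. That is slightly over the 1.95 stop, within measuring error, so I take it to be resting on the stop. I checked it by position in two pictures and did not measure its speed.
- **Smaller lid:** still shut, its top at 0.115 m before and after in the top view.
- **Jug, jar and bottle:** each within about 2 mm of where it started. The jug was checked in the side view, the jar and bottle in the top view.
- **Check that failed:** the side-view readings for the bottle, jar and smaller bin were useless because the open lid and the arm hid them. The top view settled all three.

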